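Hang the potting tampers in the lane rack and lock the keeper

TASK

Turn the steel keeper on the tool rack fully open, then hang every tamper standing on the table in the rack: slide each in through the open front of a lane so that it hangs upright by its shoulder on the board, the round-footed ones in the lane marked by the round plate and the square-footed ones in the lane marked by the square plate, all pushed in behind the keeper. Once all are hanging, turn the keeper back to its locked mark so that its arms close both lanes. Leave the pots, the bowl and the chopsticks where they are.

Things in the scene. Friction and masses are not known exactly. Their poses are not given: they have to be found in the camera images.
- rack: fixed teak rack, 262 (x from -120 to +142) x 240 (y) x 110 mm high. Origin: on the table, midway between its sides; x points to its back. A 12 mm board (underside 98 mm, top 110 mm up) stands on 12 mm panels at both sides, the back and along the middle. Two lanes 24 mm wide run along x at y = +65 and -65 mm, open at the front edge x = -120 mm, ending at x = +85 mm.
- lane_left (a point): middle of the mouth of the left lane (rack x = -120, y = +65 mm) on the board's top face, 110 mm up; x points into the lane. A hung tamper has its shaft in the lane, shoulder on the board and foot below it, its underside 35 mm above the table. Foot and shoulder are wider than the lane, so it enters only through the mouth.
- lane_right (a point): the same for the right lane (rack x = -120, y = -65 mm). In both lanes, behind the locked keeper means shafts about 90 to 195 mm in from the mouth; its arms, on closing, sweep what stands nearer.
- keeper (a joint): angle of the keeper, a two-armed steel collar on an upright pivot on the board at rack x = -90, y = 0 mm. 0 = fully open (arms nearly along the lanes), 1.4 = locked, at its stop (arms along rack y, pointing at brass marks, over both lanes). Grows counter-clockwise from above; stays where left. Arms 14 mm wide, 68 mm long each side, 4 to 14 mm above the board.
- keeper_grip (a point): point on the keeper's pivot axis, 38 mm above the board, at the height to grip: a wooden bar grip 14 mm wide, 50 mm long along the arms, 14 to 50 mm above the board. Its y axis points along the arms, z up.
- sign_round: flat round steel plate 4 mm thick fixed on the rack's back strip at the end of one lane (left or right, it varies): it marks the lane for the round-footed tampers. Origin: centre of its underside, on the board's top face, on the lane's centre line, 242 mm in from the mouth; axes as the rack's.
- sign_square: flat square steel plate 4 mm thick fixed on the rack's back strip at the end of one lane (left or right, it varies): it marks the lane for the square-footed tampers. Origin: centre of its underside, on the board's top face, on the lane's centre line, 242 mm in from the mouth; axes as the rack's.
- pot_stack: bystander: stack of three black plastic nursery pots, 94 mm diameter, 152 mm high; origin at the centre of the underside
- bowl: bystander: small blue glazed bowl, 100 mm diameter, 45 mm high; origin at the centre of the underside
- chopsticks: bystander: pair of wooden chopsticks 240 mm long on a small white rest, lying along its x; origin at the middle, on the table
- round1: soil tamper 145 mm tall, 0.38 kg, upright on its foot. Steel disc foot 48 mm diameter, 20 mm thick; wooden shaft 14 mm diameter up to 75 mm; round shoulder 40 mm diameter from 75 to 83 mm; round straight wooden handle 28 mm diameter from 83 to 145 mm (grip here). Origin: centre of the foot's underside, z up the shaft. May be absent (None).
- round2: soil tamper 145 mm tall, 0.38 kg, upright on its foot. Steel disc foot 48 mm diameter, 20 mm thick; wooden shaft 14 mm diameter up to 75 mm; round shoulder 40 mm diameter from 75 to 83 mm; round straight wooden handle 28 mm diameter from 83 to 145 mm (grip here). Origin: centre of the foot's underside, z up the shaft. May be absent (None).
- round3: soil tamper 145 mm tall, 0.38 kg, upright on its foot. Steel disc foot 48 mm diameter, 20 mm thick; wooden shaft 14 mm diameter up to 75 mm; round shoulder 40 mm diameter from 75 to 83 mm; round straight wooden handle 28 mm diameter from 83 to 145 mm (grip here). Origin: centre of the foot's underside, z up the shaft. May be absent (None).
- square1: soil tamper 145 mm tall, 0.38 kg, upright on its foot. Steel square foot 48 x 48 mm, 20 mm thick; wooden shaft 14 mm diameter up to 75 mm; square shoulder 38 x 38 mm from 75 to 83 mm; round straight wooden handle 28 mm diameter from 83 to 145 mm (grip here). Origin: centre of the foot's underside, z up the shaft. May be absent (None).
- square2: soil tamper 145 mm tall, 0.38 kg, upright on its foot. Steel square foot 48 x 48 mm, 20 mm thick; wooden shaft 14 mm diameter up to 75 mm; square shoulder 38 x 38 mm from 75 to 83 mm; round straight wooden handle 28 mm diameter from 83 to 145 mm (grip here). Origin: centre of the foot's underside, z up the shaft. May be absent (None).
Mind the look-alikes: they are no part of the job. What is shaped like the square1 but green is not meant.

How it is judged:
By the outcome, as a careful person would: the job done as asked, in the order asked, and still so for the second after the job is handed in, with the robot touching nothing.
Of round1, round2, round3, square1, square2 only 4 to 5 are there at a start; the rules pass over those that are not, and their reading is None.
At some moment in a run one of round1, round2, round3, square1, square2 may be knocked a few centimetres aside while the robot is not near it.
Once in a run the grip may slacken for a moment while it holds something.
It also fails if it takes over 210 s, if anything falls off the work surface, if the arm or the gripper's body presses on something with over 40 N, if the wrist force passes 120 N, or if a joint passes its speed limit or range.

ROBOT

A 6-joint arm with a two-finger parallel gripper is mounted at the origin on the work surface. World frame = base frame: x ahead of the robot, y to its left, z up, the work surface at z = 0. Lengths are in m, angles in degrees, forces in N, time in s.
With the tool pointing down it reaches from about 0.375 to 0.75 m from the base axis. Payload 9 kg.
Tool frame: the origin (TCP) lies where the fingers leave the gripper's body, on its centre line; the fingertips stand 73 mm ahead of it and the grasp point (between the pads) lies 54 mm ahead of it (robot.tip_reach is the distance from the TCP to the fingertips, in m); z points along the fingers, y is the line along which they close (so a half turn about z gives the same grasp; the last joint's range is limited). The gripper opens to 85 mm and grips with 20 to 120 N. Pads are 22 mm wide; open, the fingers measure 114 mm over their backs; the gripper's body (76 mm by 85 mm) begins 54 mm behind the grasp point. The pads swing forward as they close: fully open they stand 13 mm farther back than shut.
Start: joints at [-84.036, 5.964, 5.575, 89.605, 0, 77.527], TCP at [0.19, -0.569, 0.304] pointing down, gripper open.
Joint ranges: [-171.21, 171.21], [-48.23, 106.86], [-62.78, 66.21], [-105.2, 120.99], [-86.42, 89.51], [-180, 180]. Speed limits (degrees/s): [127.2, 127.2, 147.25, 180, 180, 180].

INTERFACE

Orientations are given as [roll, pitch, yaw] about the fixed x, y, z axes, in that order (R = Rz(yaw) Ry(pitch) Rx(roll)).
In Python, from plant import robot gives the robot as it stands. Calls block until the motion is done:
- robot.move_pose(position, orientation): joint-space move of the TCP to a pose.
- robot.line_to(position, vel=0.15, rotation=None, guard=None): straight line of the TCP; rotation=None keeps the orientation; vel is the mean speed in m/s. With guard (N) it stops when the force on the tool has changed by that much, and returns True; else False.
- robot.goto_joints(angles): joint-space move.
- robot.set_gripper(opening): finger opening in m; the grip force is fixed at half the most; returns when the fingers have stopped.
- robot.pause(seconds).
- robot.ik(position, orientation): joint angles nearest the present ones, or None.
- robot.observe(): the state.
- robot.grab_frame(name): name is "scene" or "side" or "wrist"; returns the picture (420x560x3 uint8, blue, green, red); there is no depth.
- robot.get_calibration(name): a dict with "vertical_fov" (degrees; the focal length in pixels is half the picture's height over the tangent of half this angle, whatever the lens; pixels are square), "cx", "cy" (the principal point, pixels), "rvec" (rotation vector, rad) and "tvec" (3), from world to camera coordinates, as OpenCV has them. Camera axes: x right, y down, z forward; pixel columns grow to the right and rows downward; lengths in m; the calibration is good to about 2 mm. A picture is of the moment at which its call begins: read the wrist's pose just before it. get_calibration takes no time and is no camera call; for the wrist camera it gives the pose at the moment of the call.
A pose or a line that the arm cannot do raises robot.IKError and nothing moves.
- robot.job_done(): hands the job in; it is judged then, once.
The state is a dict: "time": time; "q": joint angles; "qvel": joint speeds; "joint_torque": joint torques, N m; "tool_pos": TCP position; "tcp_rot": TCP orientation; "ft_force": force on the tool from outside, world axes, zero at the start; "torque": the same for the moment, N m; "gripper_width": finger opening in m; "gripper_force": force on a finger pad.
Only numpy, scipy, OpenCV 4.12 (cv2) and the standard library are available. Lean on these libraries where they do the work, as an engineer would, in place of code of your own. Each camera call takes 0.05 s, during which the arm holds its last target. There are 200 camera calls.

## Working session

There is one attempt and no reset: what is moved stays moved. The work goes in short steps, each a Python script; the robot and the scene stay as the last script left them, time stands still between calls to the robot, and variables do not carry over. Pictures are saved under pics/ and viewed, at most 14 in all, crops included, and the job is handed in when it is done.

```bash
mkdir -p pics; ls
python3 - <<'E'
from plant import robot
import cv2
for n in ("scene","side"):
    im=robot.grab_frame(n); cv2.imwrite(f"pics/{n}0.png",im); print(n,robot.get_calibration(n))
print(robot.observe())
E
```

```text
pics
scene {'vertical_fov': 43.44641304762857, 'cx': 268.6273776738334, 'cy': 204.52721851086002, 'rvec': array([ 1.26618316,  2.49369923, -0.72378933]), 'tvec': array([ 0.34143876, -0.35280778,  1.58894124])}
side {'vertical_fov': 54.873661652828076, 'cx': 279.2481036388763, 'cy': 212.80246342718792, 'rvec': array([ 2.41039489, -0.02129671,  0.02026295]), 'tvec': array([-0.56492992,  0.06779433,  1.05389606])}
{'time': 0.1, 'q': array([-8.40356014e+01,  5.99626907e+00,  5.53094020e+00,  8.96048263e+01,
        1.11011315e-03,  7.75267121e+01]), 'qvel': array([-0.02106877, -0.16041922,  0.07701679, -0.01832932,  0.02087837,
       -0.05333887]), 'joint_torque': array([ 7.38584320e-03, -5.58203673e+01,  5.04723072e+01,  1.27477510e-02,
       -2.62805625e-04,  1.41500060e-06]), 'tool_pos': array([ 0.18975422, -0.5689757 ,  0.30318356]), 'tcp_rot': array([-1.79931740e+02, -1.62363408e-02,  1.84376761e+01]), 'ft_force': array([ 0.97272159,  0.56822563, -0.18286119]), 'torque': array([-0.00390022,  0.00103519, -0.00128871]), 'gripper_force': 0.0, 'gripper_width': 0.0852337117361432}
```

View pics/scene0.png

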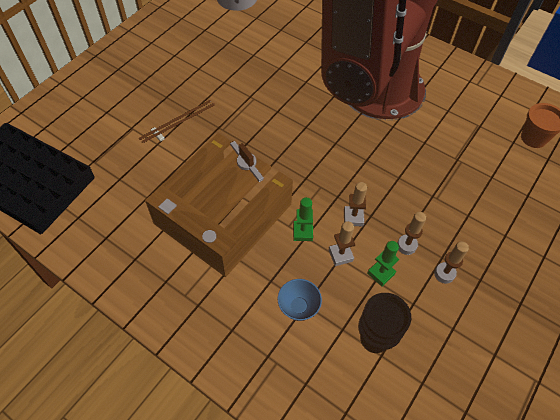

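View pics/side0.png

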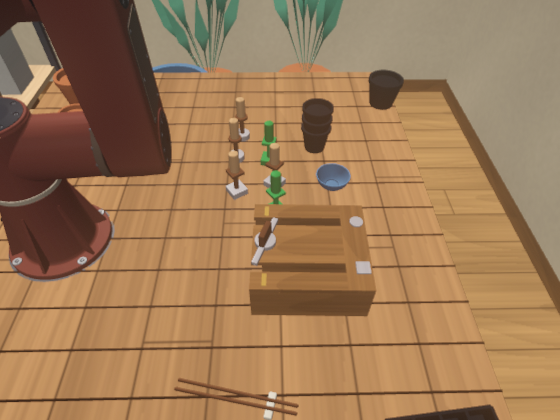

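The scene view shows two square-footed wooden tampers at (358,200) and (344,240), and two round ones at (412,230) and (457,262). The green decoys are at (304,217) and (385,260). The rack has its square plate at (168,206), its round plate at (209,236) and its keeper hub at (246,160). The side view agrees with this.

```bash
cat > h.py <<'E'
import numpy as np, cv2
from plant import robot
def K(c,h=420):
    f=h/2/np.tan(np.radians(c["vertical_fov"]/2)); return np.array([[f,0,c["cx"]],[0,f,c["cy"]],[0,0,1]])
def cast(c,uv,z):
    R=cv2.Rodrigues(np.array(c["rvec"]))[0]; o=-R.T@np.array(c["tvec"])
    d=R.T@np.linalg.inv(K(c))@np.array([uv[0],uv[1],1.]); return o+d*(z-o[2])/d[2]
def proj(c,p):
    return cv2.projectPoints(np.array([p],float),np.array(c["rvec"]),np.array(c["tvec"]),K(c),None)[0].ravel()
def blobs(im,lo,hi,amin=25):
    m=cv2.inRange(cv2.cvtColor(im,cv2.COLOR_BGR2HSV),np.array(lo),np.array(hi))
    n,l,s,ce=cv2.connectedComponentsWithStats(m)
    return [(ce[i],s[i],l==i) for i in range(1,n) if s[i,4]>=amin]
E
python3 - <<'E'
from h import *
np.set_printoptions(precision=4,suppress=True)
for n in ("scene","side"):
    im=cv2.imread(f"pics/{n}0.png"); c=robot.get_calibration(n)
    print(n,"gray")
    for ce,s,_ in blobs(im,(0,0,130),(180,60,255)): print(ce,s[2:],"z.02",cast(c,ce,.02)[:2],"z.114",cast(c,ce,.114)[:2])
    print("brass")
    for ce,s,_ in blobs(im,(18,140,120),(32,255,255),10): print(ce,s[2:],"z.11",cast(c,ce,.11)[:2])
E
```

```text
scene gray
[7.1479 3.838 ] [ 19  12 142] z.02 [ 0.4229 -1.2008] z.114 [ 0.4814 -1.0679]
[50.0329 32.3624] [  41   70 1123] z.02 [ 0.4346 -0.9746] z.114 [ 0.4922 -0.8604]
[71.7117 25.0712] [ 34  56 829] z.02 [ 0.3692 -0.945 ] z.114 [ 0.4322 -0.8332]
[92.2815 18.9003] [ 26  43 572] z.02 [ 0.3084 -0.9135] z.114 [ 0.3764 -0.8043]
[111.4818  12.8852] [ 20  31 357] z.02 [ 0.2496 -0.8844] z.114 [ 0.3225 -0.7777]
[129.3258   6.927 ] [ 15  18 178] z.02 [ 0.1927 -0.8583] z.114 [ 0.2703 -0.7538]
[29.6201 45.9854] [  45   74 1232] z.02 [ 0.5158 -0.9773] z.114 [ 0.5666 -0.8628]
[12.9676 66.9284] [  34   74 1020] z.02 [ 0.6078 -0.9448] z.114 [ 0.651  -0.8331]
[418.0286  42.8571] [18 14 35] z.02 [-0.2178  0.0026] z.114 [-0.1062  0.0357]
[ 5.697  90.9697] [13 23 33] z.02 [ 0.6863 -0.8817] z.114 [ 0.7229 -0.7752]
[160.3793 136.9655] [ 7  7 29] z.02 [ 0.5469 -0.3947] z.114 [ 0.5951 -0.3286]
[234.975 145.675] [ 8 12 40] z.02 [ 0.4492 -0.2088] z.114 [ 0.5055 -0.1581]
[241.4861 161.9861] [12 13 72] z.02 [ 0.4827 -0.1603] z.114 [ 0.5363 -0.1136]
[255.9121 169.956 ] [14 27 91] z.02 [ 0.481  -0.1131] z.114 
[... 2094 characters left out ...]
5218 -0.048 ] z.114 [ 0.5243 -0.1191]
[103.8148 251.5185] [14 18 27] z.02 [ 0.1285 -0.0576] z.114 [ 0.1764 -0.1276]
[ 81.5    260.1379] [10  8 58] z.02 [ 0.0813 -0.0828] z.114 [ 0.1347 -0.15  ]
[ 16.6071 260.9464] [10  7 56] z.02 [-0.0747 -0.0829] z.114 [-0.0033 -0.1501]
[362.8913 267.0489] [ 15  13 184] z.02 [ 0.765  -0.1133] z.114 [ 0.7395 -0.177 ]
[272.037  394.9444] [ 9  7 54] z.02 [ 0.5425 -0.4055] z.114 [ 0.5426 -0.4355]
[270.1351 403.6486] [ 9  6 37] z.02 [ 0.5387 -0.4213] z.114 [ 0.5393 -0.4494]
[267.8333 414.3462] [ 9 11 78] z.02 [ 0.5343 -0.4401] z.114 [ 0.5354 -0.466 ]
brass
[266.381  210.6429] [ 5 10 42] z.11 [ 0.5328 -0.0076]
[263.3485 279.0606] [ 6 13 66] z.11 [ 0.5265 -0.2013]
```

The plates, brass marks and both views agree: the rack origin is about (0.619, -0.108) with yaw about -1.85°. The round plate marks the left lane and the square plate the right. The keeper is about 20° short of locked. Next I'll look from above with the wrist camera.

```bash
cat >> h.py <<'E'
import pickle
RO=np.array([.619,-.1077]); RY=-1.85
def rack(x,y):
    a=np.radians(RY); return RO+np.array([np.cos(a)*x-np.sin(a)*y,np.sin(a)*x+np.cos(a)*y])
def shot(name):
    c=robot.get_calibration("wrist"); im=robot.grab_frame("wrist")
    cv2.imwrite(f"pics/{name}.png",im); pickle.dump(c,open(f"pics/{name}.pkl","wb")); return im,c
E
python3 - <<'E'
from h import *
np.set_printoptions(precision=3,suppress=True)
hub=rack(-.09,0)
robot.move_pose([.46,.26,.40],[180,0,0]); shot("w_t")
robot.move_pose([hub[0],hub[1],.36],[180,0,70]); shot("w_k")
q=robot.observe()["q"]; print(robot.observe()["time"],q)
for y in (68.5,7.9,-111.5,-172.1): print(y,robot.ik([hub[0],hub[1],.202],[180,0,y]))
a=cv2.imread("pics/w_t.png");b=cv2.imread("pics/w_k.png")
cv2.imwrite("pics/both.png",cv2.resize(np.hstack([a,b]),(800,300)))
E
```

```text
7.3333 [-25.097  -3.463   1.887  95.35    0.001  84.88 ]
68.5 [-25.108  -4.33  -15.399  78.931   0.     86.392]
7.9 [-25.108  -4.33  -15.399  78.931   0.    146.992]
-111.5 [-25.108  -4.33  -15.399  78.931   0.    -93.608]
-172.1 [-25.108  -4.33  -15.399  78.931   0.    -33.008]
```

View pics/both.png

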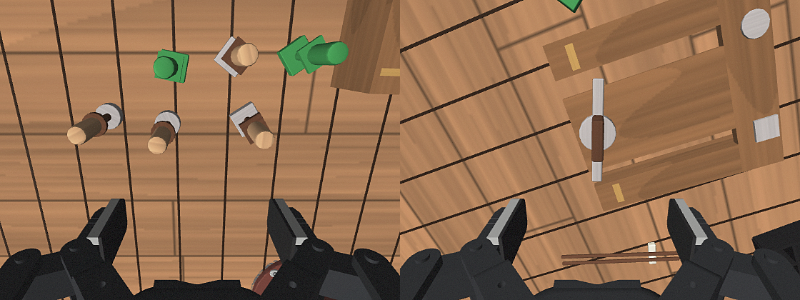

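Left half (wrist view over the tampers, at 400x300 scale): round ones at (108,115) and (165,125), square ones at (235,55) and (245,118), green decoys at (172,65) and (300,55). Right half: the keeper's arms run from (598,80) to (597,180), with the hub at (597,132). Next I'll measure these.

Run:
```python
from h import *
np.set_printoptions(precision=4,suppress=True)
im=cv2.imread("pics/w_t.png"); c=pickle.load(open("pics/w_t.pkl","rb"))
hsv=cv2.cvtColor(im,cv2.COLOR_BGR2HSV)
for p in [(105,190),(220,205),(345,72),(368,197),(150,230),(60,120),(130,178)]: print(p,hsv[p[1],p[0]])
print("feet")
for ce,s,m in blobs(im[:270],(0,0,120),(180,50,255),100):
    pts=np.argwhere(m)[:,::-1]; w=np.array([cast(c,p,.02)[:2] for p in pts]).astype(np.float32)
    (cc,r)=cv2.minEnclosingCircle(w); print(ce,s[4],cast(c,ce,.02)[:2],"circ",cc,r,"rect",cv2.minAreaRect(w*1000))
print("tops")
for lo in ((10,60,185),):
  for ce,s,m in blobs(im[:270],lo,(25,140,255),120): print(ce,s,cast(c,ce,.145)[:2])
print("green")
for ce,s,m in blobs(im[:270],(45,120,40),(75,255,255),200): print(ce,s,cast(c,ce,.02)[:2],cast(c,ce,.1)[:2])
print("keeper")
im=cv2.imread("pics/w_k.png"); c=pickle.load(open("pics/w_k.pkl","rb"))
for ce,s,m in blobs(im[:270],(0,0,120),(180,50,255),60): print(ce,s,cast(c,ce,.124)[:2], cast(c,ce,.114)[:2])
for ce,s,m in blobs(im,(18,140,120),(32,255,255),30): print("brass",ce,cast(c,ce,.11)[:2])
print([rack(-.09,0),rack(.122,.065),rack(.122,-.065),rack(-.12,.065)])
```

```text
(105, 190) [ 15 107 208]
(220, 205) [ 15 105 211]
(345, 72) [ 15 106 211]
(368, 197) [ 15 104 204]
(150, 230) [ 13 121 158]
(60, 120) [ 12 125 178]
(130, 178) [ 17 110  72]
feet
[316.0089  80.6501] 563 [0.5519 0.2109] circ (0.5527523159980774, 0.19946184754371643) 0.032331496477127075 rect ((552.8754272460938, 199.05213928222656), (47.68626403808594, 47.50532913208008), 52.186851501464844)
[340.3552 162.4241] 639 [0.4513 0.1752] circ (0.44425949454307556, 0.16954143345355988) 0.03243706375360489 rect ((444.8356018066406, 168.25714111328125), (49.37614059448242, 46.63092041015625), 33.19065856933594)
[153.879  160.6774] 620 [0.4536 0.4193] circ (0.4500250220298767, 0.4241984784603119) 0.023516887798905373 rect ((452.4444274902344, 419.85394287109375), (46.62712860107422, 35.47920227050781), 29.720115661621094)
[236.3704 167.1721] 459 [0.445  0.3117] circ (0.43596944212913513, 0.31572791934013367) 0.023455781862139702 rect ((442.79754638671875, 312.4286193847656), (46.22829818725586, 30.989248275756836), 63.90345001220703)
tops
[50.5327 35.4673] [ 20  22  57  19 199] [0.5856 0.4501]
[1
[... 1308 characters left out ...]
[0.3646 0.0466]
green
[435.8904  76.1475] [ 388   49  100   57 3559] [0.5569 0.066 ] [0.5546 0.1004]
[239.0771  91.9425] [ 215   69   50   47 1686] [0.5389 0.3048] [0.5397 0.2968]
keeper
[497.3157  32.5097] [ 477   12   41   42 1283] [ 0.7366 -0.0459] [ 0.7424 -0.0466]
[269.4515 157.524 ] [ 251  110   34  100 1393] [ 0.5319 -0.0781] [ 0.5311 -0.0798]
[291.9561 186.186 ] [285 161  18  49 570] [ 0.5421 -0.1098] [ 0.5416 -0.1125]
[513.4107 178.8768] [ 494  160   38   40 1047] [ 0.7329 -0.1716] [ 0.7386 -0.1764]
[275.084  239.7367] [269 226  14  28 357] [ 0.5094 -0.1547] [ 0.5079 -0.1589]
[array([ 0.529 , -0.1048]), array([ 0.743 , -0.0467]), array([ 0.7388, -0.1766]), array([ 0.5012, -0.0389])]
```

All the checks agree: foot circle radii are 23.5 mm (round) and 32.4 mm (square), and the handle tops lie within 1 mm of the feet. Next I'll open the keeper.

```bash
cat >> h.py <<'E'
DOWN=.054
def turn_keeper(y0,y1):
    hub=rack(-.09,0); p=[hub[0],hub[1],.203]
    robot.move_pose([*hub,.33],[180,0,y0]); robot.line_to(p,.12); robot.set_gripper(0.0)
    w=robot.observe()["gripper_width"]
    for y in np.linspace(y0,y1,9)[1:]: robot.move_pose(p,[180,0,y])
    robot.pause(.3); o=robot.observe(); print("keeper grip",w,o["tcp_rot"][2],o["torque"],o["time"])
    robot.set_gripper(.06); robot.line_to([*hub,.33],.2)
def tampers():
    robot.move_pose([.46,.26,.40],[180,0,0]); im,c=shot("view"); out=[]
    for ce,s,m in blobs(im[:290],(0,0,120),(180,50,255),100):
        w=np.array([cast(c,p,.02)[:2] for p in np.argwhere(m)[:,::-1]]).astype(np.float32)
        cc,r=cv2.minEnclosingCircle(w); a=cv2.minAreaRect(w*1000)[2]
        if .02<r<.037: out.append(("square" if r>.028 else "round",np.array(cc),r,a))
    return out
E
python3 - <<'E'
from h import *
np.set_printoptions(precision=4,suppress=True)
turn_keeper(68.5,6.4)
im,c=shot("w_k2")
for ce,s,m in blobs(im,(0,0,120),(180,50,255),60): print(ce,s,cast(c,ce,.124)[:2])
cv2.imwrite("pics/scene1.png",robot.grab_frame("scene"))
for t in tampers(): print(t)
print(robot.observe()["time"])
a=cv2.imread("pics/w_k2.png");b=cv2.imread("pics/view.png")
cv2.imwrite("pics/both2.png",cv2.resize(np.hstack([a,b]),(800,300)))
E
```

```text
keeper grip 0.012976007668467758 6.4660561815478115 [-0.8871 -1.3018  0.9951] 11.8083
[  8.2833 111.85  ] [  0  93  25  39 480] [0.5714 0.1065]
[268.2703 162.8102] [ 249  111   36  109 1654] [ 0.5545 -0.0954]
[294.2593 193.9785] [285 169  21  51 698] [ 0.531  -0.1195]
[534.1364 183.6364] [523 176  24  17 264] [ 0.5618 -0.3131]
[551.75  190.625] [546 185  12  12  64] [ 0.5577 -0.3296]
[ 36.0239 212.1106] [   7  188   57   50 1257] [0.4907 0.0945]
[278.1683 253.2585] [271 240  15  28 410] [ 0.4755 -0.1125]
[178.5402 320.6667] [168 317  16  10  87] [ 0.3948 -0.0271]
[372.6629 320.7753] [368 317  15  10  89] [ 0.4155 -0.2092]
('square', array([0.5528, 0.1987]), 0.03230871632695198, 52.244571685791016)
('square', array([0.4439, 0.168 ]), 0.032244954258203506, 33.0866584777832)
('round', array([0.4499, 0.4245]), 0.023462336510419846, 29.754600524902344)
('round', array([0.4369, 0.3152]), 0.023512082174420357, 63.15091323852539)
17.75
```

View pics/both2.png

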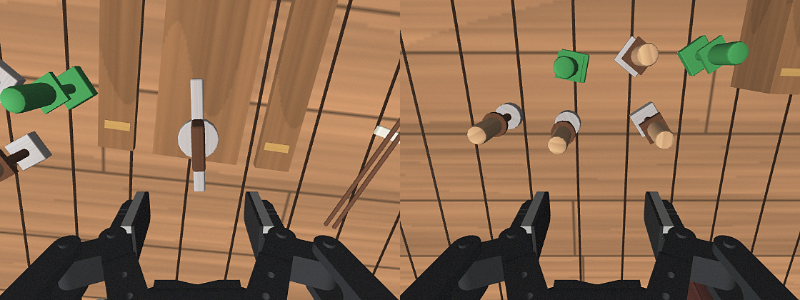

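The keeper's arms now lie at 8.2° (open stop is about 7.9°), so it's fully open, and the tampers haven't moved. Next I'll pick the nearer square one.

```bash
cat >> h.py <<'E'
GZ=.107; H=.043; RYT=RY+180
def footz(p):
    """height of a held tamper's foot: gray blob nearest the expected place, in the side and scene views"""
    out=[]
    for n in ("side","scene"):
        c=robot.get_calibration(n); im=robot.grab_frame(n); cv2.imwrite(f"pics/held_{n}.png",im)
        e=proj(c,[*p,H+.01]); b=[x[0] for x in blobs(im,(0,0,110),(180,60,255),25)]
        b=min(b,key=lambda q:np.linalg.norm(q-e)); out.append(np.round(b-e,1))
        out.append(round(float(proj(c,[*p,.01])[1]-e[1]),1))
    return out
def pick(kind,near):
    t=min([t for t in tampers() if t[0]==kind],key=lambda t:np.linalg.norm(t[1]-near)); p=t[1]; print("pick",t)
    y=RYT-RY+(t[3] if kind=="square" else 0)
    if kind=="square":
        y=min([180+t[3]+90*k for k in (-2,-1,0,1)],key=lambda v:abs(v-180))
    robot.set_gripper(.075); robot.move_pose([*p,.30],[180,0,y]); robot.line_to([*p,GZ+DOWN],.15)
    robot.set_gripper(0.0); z=GZ+DOWN+H
    hit=robot.line_to([*p,z],.1); o=robot.observe(); print("lifted",o["gripper_width"],o["ft_force"],o["time"]); return p,z
def carry(p,z,ly):
    pre=rack(-.20 if ly>0 else -.205,ly)
    way=[[.43,.16]] if p[1]>.16 else []
    way+=[[.41,-.02],pre] if ly<0 else [pre]
    for w in way: robot.line_to([*w,z],.15,rotation=[180,0,RYT])
    robot.pause(.3); o=robot.observe(); print("pre",o["tool_pos"],o["gripper_width"],o["ft_force"],footz(pre),o["time"])
E
python3 - <<'E'
from h import *
np.set_printoptions(precision=4,suppress=True)
p,z=pick("square",[.444,.168]); carry(p,z,-.065)
a=cv2.imread("pics/held_side.png");b=cv2.imread("pics/held_scene.png")
cv2.imwrite("pics/both3.png",cv2.resize(np.hstack([a,b]),(800,300)))
E
```

```text
pick ('square', array([0.4439, 0.168 ]), 0.03224640339612961, 33.084686279296875)
lifted 0.026647317543622057 [ 0.4364 -0.2926 -3.8574] 22.5583
pre [ 0.4121 -0.1657  0.2041] 0.026623530872415875 [ 0.2358 -0.3349 -4.5139] [array([-0. ,  0.9]), 10.0, array([-4. , 14.4]), 10.0] 26.1
```

View pics/both3.png

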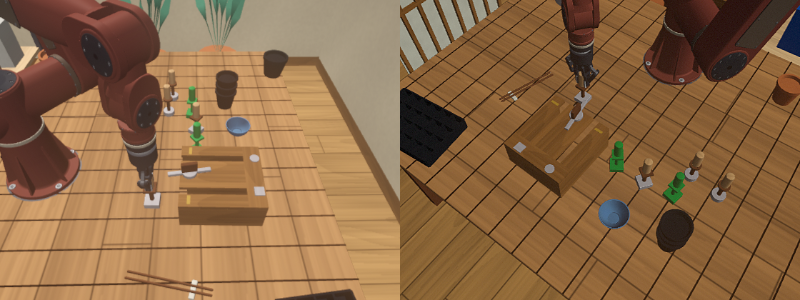

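The tamper hangs in the gripper at the right lane's mouth: the foot is at (152,200) in the side half, within 1 px of where it should be. Now I'll insert it.

```bash
cat >> h.py <<'E'
def hang(ly,x,z):
    for xx,v in ((-.12,.1),(x,.1)):
        if robot.line_to([*rack(xx,ly),z],v,rotation=[180,0,RYT],guard=15):
            o=robot.observe(); print("GUARD",o["tool_pos"],o["ft_force"]); return False
    o=robot.observe(); print("in",o["tool_pos"],o["gripper_width"],o["ft_force"])
    zz=GZ+DOWN+.0345
    print("down",robot.line_to([*rack(x,ly),zz],.04,guard=10),robot.observe()["tool_pos"][2])
    robot.set_gripper(.055); robot.pause(.2)
    robot.line_to([*rack(x,ly),.30],.15); print(robot.observe()["time"]); return True
E
python3 - <<'E'
from h import *
np.set_printoptions(precision=4,suppress=True)
if hang(-.065,.065,GZ+DOWN+H):
    robot.move_pose([*rack(-.19,-.04),.36],[180,0,0]); shot("w_r1")
    for n in ("side",):
        im=robot.grab_frame(n); cv2.imwrite("pics/s1.png",im)
    cv2.imwrite("pics/both4.png",cv2.resize(np.hstack([cv2.imread("pics/w_r1.png"),im]),(800,300)))
E
```

```text
in [ 0.6817 -0.1748  0.2041] 0.026845160790423105 [-0.3522 -0.1344 -5.2599]
down True 0.19614966820370588
30.9
```

View pics/both4.png

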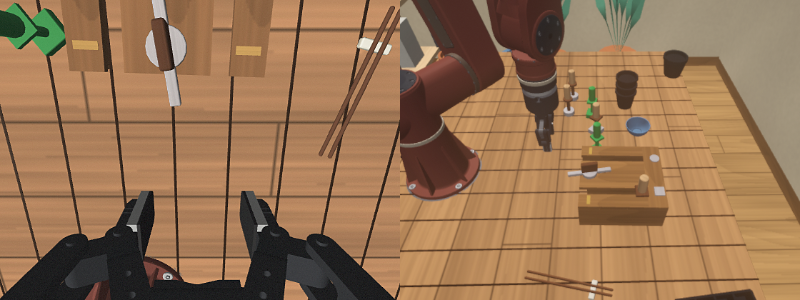

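The first square tamper hangs upright deep in the right lane, at (643,187) in the side half. Next is the second square one, with an automatic check on the foot height before it goes in.

```bash
cat > run.py <<'E'
import sys
from h import *
np.set_printoptions(precision=4,suppress=True)
kind,nx,ny,ly,x=sys.argv[1],*map(float,sys.argv[2:])
p,z=pick(kind,[nx,ny]); o=robot.observe()
if not .022<o["gripper_width"]<.032: sys.exit("no grip")
carry(p,z,ly); pre=rack(-.20 if ly>0 else -.205,ly); d=footz(pre)[0]; w=robot.observe()["gripper_width"]
if np.abs(d).max()>3.5 or not .022<w<.032: sys.exit(f"slip? {d} {w}")
hang(ly,x,z)
E
python3 run.py square .553 .199 -.065 .003
```

```text
pick ('square', array([0.5528, 0.1987]), 0.03231055662035942, 52.24263000488281)
lifted 0.026868522053039717 [-0.286  -0.2681 -4.0388] 43.5333
pre [ 0.4121 -0.1657  0.2041] 0.02669281982737516 [-0.6156  0.0241 -3.18  ] [array([0.8, 0.6]), 10.0, array([-4.1, 14.4]), 10.0] 47.325
in [ 0.6196 -0.1728  0.204 ] 0.026866518292709328 [-0.4305  1.2216 -4.2355]
down True 0.19663166360989312
51.6083
```

```bash
python3 run.py round .437 .315 .065 .065; cp pics/held_side.png pics/hs3.png; cp pics/held_scene.png pics/hc3.png; python3 -c "
import cv2,numpy as np
cv2.imwrite('pics/both5.png',cv2.resize(np.hstack([cv2.imread('pics/hs3.png'),cv2.imread('pics/hc3.png')]),(800,300)))"
```

```text
pick ('round', array([0.4362, 0.3155]), 0.023455388844013214, 63.87737274169922)
lifted 0.026353688408588805 [ 0.258  -0.4336 -3.3829] 58.9667
pre [ 0.4212 -0.036   0.204 ] 0.026772447776959 [-0.1076 -0.4631 -3.2371] [array([0.1, 0.4]), 10.6, array([1.2, 0.1]), 9.7] 61.9167
in [ 0.6859 -0.0448  0.2041] 0.026663866268565567 [ 0.2503 -0.0678 -2.8551]
down True 0.19629567191864083
66.7667
```

View pics/both5.png

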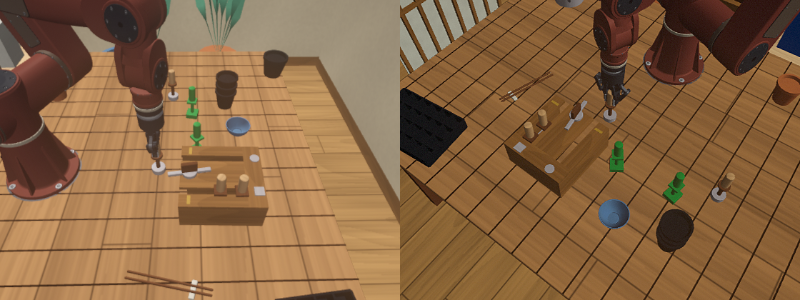

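Both squares hang upright in the right lane, at (221,185) and (243,185), and the round one was held correctly at (158,168) before it went in. Last is the remaining round one.

```bash
python3 run.py round .45 .4245 .065 .003
python3 - <<'E'
from h import *
robot.move_pose([.40,.05,.36],[180,0,0]); print([t[:2] for t in tampers()],robot.observe()["time"])
cv2.imwrite('pics/both6.png',cv2.resize(np.hstack([robot.grab_frame("side"),robot.grab_frame("scene")]),(800,300)))
E
```

```text
pick ('round', array([0.45  , 0.4242]), 0.023507731035351753, 29.709962844848633)
lifted 0.026585830826592036 [-0.6473  0.1104 -3.9108] 74.4417
pre [ 0.4212 -0.036   0.204 ] 0.026742018488292812 [-0.5196  0.2185 -3.1292] [array([0.4, 0.3]), 10.6, array([1.3, 0.2]), 9.7] 78.1167
in [ 0.6238 -0.0428  0.204 ] 0.026696889403591884 [-0.1408 -0.1163 -4.2303]
down True 0.19658883928094406
82.3583
[] 89.8667
```

View pics/both6.png

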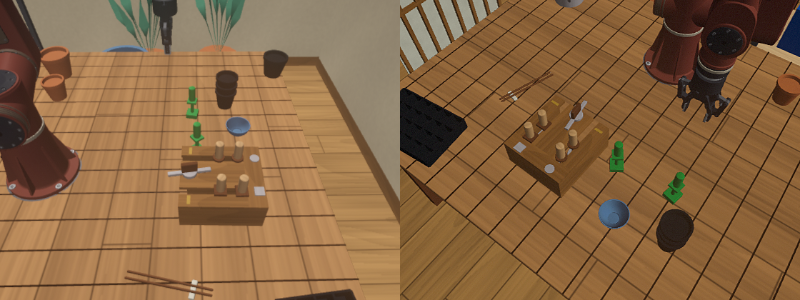

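All four hang upright, two per lane, and the table is otherwise clear of tampers. Next I'll lock the keeper.

Run:
```python
from h import *
np.set_printoptions(precision=4,suppress=True)
turn_keeper(8,89.9)
hub=rack(-.09,0); robot.move_pose([hub[0]-.08,hub[1],.40],[180,0,0]); im,c=shot("w_k3")
for ce,s,m in blobs(im[:270],(0,0,120),(180,50,255),60): print(ce,s,cast(c,ce,.124)[:2])
for ce,s,m in blobs(im,(18,140,120),(32,255,255),30): print("brass",ce,cast(c,ce,.11)[:2])
robot.move_pose([.35,.35,.40],[180,0,0]); robot.pause(.3)
cv2.imwrite('pics/both7.png',cv2.resize(np.hstack([im,robot.grab_frame("side")]),(800,300))); print(robot.observe()["time"])
```

```text
keeper grip 0.013415618408716561 89.48739679249903 [-1.0329  0.2619 -1.0354] 98.7333
[211.1576   9.5673] [198   0  24  20 349] [ 0.5971 -0.0475]
[349.0476  15.3759] [337   7  25  18 399] [ 0.5928 -0.1689]
[277.1486  76.2941] [254  66  47  19 646] [ 0.5424 -0.1056]
[516.7101  81.1891] [507  74  21  16 238] [ 0.5386 -0.3291]
[533.0811  85.7162] [528  79  11  14  74] [ 0.5346 -0.3453]
[226.4295  90.4922] [205  83  44  16 638] [ 0.5298 -0.0579]
[544.9149  88.9149] [539  82  12  14  94] [ 0.5318 -0.3571]
[327.123  94.055] [306  86  43  17 618] [ 0.5268 -0.1528]
[276.3117 108.0739] [254 101  46  17 555] [ 0.514  -0.1049]
106.0917
```

View pics/both7.png

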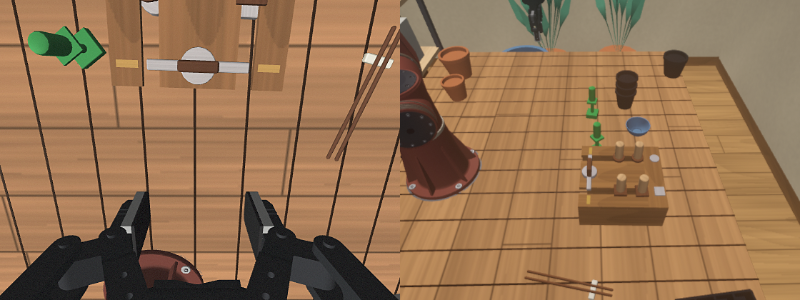

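The keeper's arms lie at 88.2° (locked is 88.15°), pointing at the brass marks, and all four tampers stand behind it. I'm handing the job in.

```bash
python3 -c "
from plant import robot
print(robot.job_done())"
```

```text
the job is handed in; nothing more can be done
None
```

The job is handed in: both round tampers hang in the left lane and both square ones in the right, with the keeper locked in front of them, finished in about 106 s of the 210 s allowed; the final pictures show this, but no verdict came back.

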